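# Lock the jewellery case with its pin

### The job

Lock the jewellery case: turn the steel latch on its top until the latch arm points at the long mark of the scale and the eye in the arm lies over the hole in the case. Then take the locking pin out of its wooden stand and put it down through the eye and the case until it is fully home, its collar down on the latch arm. Leave the other things on the chest where they are.

Things in the scene. Friction and masses are not known exactly. Their poses are not given: they have to be found in the camera images.
- case: Square wooden jewellery case, 220 x 220 x 80 mm high, fixed to the chest top. Origin under its centre, z up, x away from its drawer fronts, towards the lock hole. On its top is a scale of inlaid ticks, one every 15 degrees on a circle of about 100 mm radius about the latch axis; the long thick tick (the mark) is at the lock hole.
- lock_hole (a point): Centre of the mouth of the round lock hole in the case's top, 80 mm above the chest top and 80 mm from the latch axis, in the case's +x direction. The hole is upright, 16 mm wide, 40 mm deep, with a 1.5 mm chamfer.
- latch (a joint): Angle of the rotary latch about the upright axis through the centre of the case, in rad, growing counter-clockwise seen from above. 0: the arm points at the long mark and its eye lies over the lock hole. The arm's direction in the world is the case's x axis turned by this angle. It starts 0.55 to 1.4 rad counter-clockwise of the mark, turns freely both ways past the mark (stops 3 rad either side), has no spring and stays where it is left (friction about 0.06 N m).
- latch_grip (a point): On the latch's axis, 115 mm above the chest top: where to grip its upright steel bar, which is 46 mm long (along the arm), 16 mm thick and reaches from 91 to 136 mm above the chest top. The hub and arm below the bar have their top at 91 mm; the hub is 44 mm across. The arm is 20 mm wide.
- latch_eye (a point): Centre of the top of the eye, the hole at the end of the latch arm: 80 mm from the latch axis, 91 mm above the chest top. The eye is a 32 mm square, 10 mm thick steel plate, 1 mm above the case, with an upright through hole 16 mm wide with a 1.5 mm chamfer.
- pin: Loose steel locking pin, 91 mm long, about 0.13 kg, standing upright in its stand. Origin at the centre of its lower end, z along the pin towards the head. Shaft 12 mm across from 0 to 45 mm (tapered to 6 mm across over the lowest 6 mm), collar 30 mm across from 45 to 51 mm, round grip 18 mm across from 51 to 91 mm. Fully home its lower end is 34 mm below the mouth of the lock hole (46 mm above the chest top), the collar resting on the arm.
- pin_stand: Dark wooden block, 66 x 66 x 50 mm high, fixed to the chest top, left or right of the case. Origin under its centre; an upright 16 mm hole through its middle holds the pin, whose collar rests on the block's top (the pin's lower end then 5 mm above the chest top).
- tray: White marble tray, 130 x 360 mm, 12 mm thick with 22 mm high ends, fixed, beyond the case. Origin under its centre.
- pot: White ceramic pot with a hinged metal lid and a small lid knob, 92 mm across (hinge barrel sticks out to 48 mm from the axis), 85 mm high, origin under its centre. Bystander, loose; it stands on the opposite side of the case from the pin stand.
- dispenser: Empty stainless steel push dispenser bottle, 64 mm across, 168 mm high, origin under its centre. Bystander, loose, on the marble tray.
- cufflink_a: Silver cufflink, 18 mm across, 22 mm high, origin under its centre. Bystander, loose, on the tray.
- cufflink_b: The other silver cufflink, the same. Bystander, loose, on the tray.
- bracelet: Glass bead bracelet lying flat, 76 mm across, 14 mm high, origin under its centre. Bystander, loose, on the tray.
- hair_clip: Tortoiseshell claw hair clip, 85 mm long (its x axis), about 40 mm wide and high, origin under its centre. Bystander, loose, on the chest top.

How it is judged:
On the way, in this order (a step that is already met when the one before it is completed fails the run):
1. the latch arm is turned to the long mark (within 0.05 rad) (value of joint latch between -0.05 and 0.05 rad), for 0.2 s.
2. the pin is down through the eye and the case (all of step 1 and horizontal distance between pin and lock_hole below 0.006 m and horizontal distance between pin and latch_eye below 0.009 m and z of pin in the frame of lock_hole below -0.029 m and angle between pin's own z axis and vertical below 0.15 rad), for 0.2 s.
At the end, for the whole second after the job is handed in: The latch is within 0.05 rad of the long mark; the pin stands upright (within 0.15 rad) in the eye and the lock hole, its lower end at least 29 mm below the mouth of the lock hole (within 5 mm of fully home), within 6 mm of the lock hole's axis and 9 mm of the eye's, released and at rest (all of step 2 and linear speed of pin below 0.02 m/s and contact force between pin and the fingers below 0.1 N); the robot touches nothing.
It fails at once if the pot, dispenser, hair clip, bracelet or a cufflink is moved more than 25 mm (distance of any of pot, dispenser, cufflink_a, cufflink_b, bracelet, hair_clip from where it was at the start of the episode above 0.025 m).
It also fails if it takes over 54 s, if anything falls off the work surface, if the arm or the gripper's body presses on something with over 40 N, if the wrist force passes 120 N, or if a joint passes its speed limit or range.

### The arm

A 6-joint arm with a two-finger parallel gripper is mounted at the origin on the work surface. World frame = base frame: x ahead of the robot, y to its left, z up, the work surface at z = 0. Lengths are in m, angles in rad, forces in N, time in s.
With the tool pointing down it reaches from about 0.375 to 0.975 m from the base axis. Payload 3.8 kg.
Tool frame: the origin (TCP) lies on the centre line of the jaws, within the pads' length; the fingertips stand 14 mm ahead of it and the grasp point (between the pads) lies 5 mm behind it; z points along the fingers, y is the line along which they close (so a half turn about z gives the same grasp; the last joint's range is limited). The gripper opens to 85 mm and grips with 20 to 120 N. Pads are 22 mm wide; open, the fingers measure 114 mm over their backs; the gripper's body (76 mm by 85 mm) begins 54 mm behind the grasp point. The pads swing forward as they close: fully open they stand 13 mm farther back than shut.
Start: joints at [-1.156, 0.264, 1.604, -0, 1.274, -0.037], TCP at [0.295, -0.607, 0.245] pointing down, gripper open.
Joint ranges: [-2.63, 2.63], [-0.94, 2.18], [0.31, 2.57], [-1.31, 4.45], [0, 2.66], [-2.55, 2.55]. Speed limits (rad/s): [2.57, 2.57, 3.14, 3.14, 3.14, 3.14].

### API

Orientations are given as a rotation vector (axis times angle).
In Python, from workcell import bot, eyes, spot_in gives the robot as it stands.
- The arm moves only by the tool carry_out, never from a script. Its argument "series" is text: rows parted by semicolons, each of 4 numbers parted by spaces: the shift along the world's x, y, z in m, then the turn about the world's z in degrees. In form: tx ty tz roll; .... A call has 1 to 20 rows; each row shifts and turns the commanded pose from where the row before left it; what a row does not reach is not made up. A row lasts 1/8 s, in which the tool goes at most 62.5 mm and 10.7 degrees, less where a joint would pass 70% of its speed; a pose out of reach is approached as far as the arm can. A call is refused whole if a number of a shift passes 0.0625 or a number of a turn 10.7, either way. A call with a gripper value outside its range is refused whole. "jaw" is the gripper command: -1 is shut, 1 is fully open, values between are in proportion, set as the call begins (left out, the last holds). The fingers move at their own pace and stop on an object; "grip_force" is the grip in N (left out, the last holds). Time passes only in rows, so rows that do not move let the fingers close. It gives the time, the measured TCP pose, the force, the opening and the grip force at its end, in the units of the state.
- bot.read_state(): the state, without advancing time (a new reading comes with each control period).
- eyes.read_camera(name): name is "side" or "top" or "wrist"; returns (picture, depth): 480x640x3 uint8, blue, green, red; 480x640 float32, m along the optical axis (not along the pixel's ray), 0 where there is no reading.
- eyes.get_calibration(name): a dict with "K" (3x3 intrinsics, pixels), "position" and "rotation" of the camera in the world; the wrist camera has in their place "T_tool_cam" (4x4, takes a point from camera to tool coordinates, whose origin is the TCP and whose axes are the flange's). Camera axes: x right, y down, z forward; pixel columns grow to the right and rows downward; lengths in m; the calibration is good to about 2 mm. The wrist camera is an equidistant fisheye: a pixel r from the principal point sees the ray r / f radians off the axis. A picture is of the moment at which its call begins: read the wrist's pose just before it. get_calibration takes no time and is no camera call.
- bot.finish_job(): hands the job in; it is judged then, once.
Trained networks look in the newest picture that a camera, given by its name, has taken for a name from the list of things; names that differ only in an ending like _2 or _b are one class to them, and where a whole thing is asked for, a point or a joint stands for the part that bears it (a point fixed in the world has none). Each returns a list of dicts, best first, with "score" (0 to 1); they miss things now and then, are a little off and sometimes report something else, mostly with a low value. They report only what shows in the picture. A call takes as long as a camera call.
- spot_in(camera, target): "rect" ([centre column, centre row, width, height] in pixels, round what is visible of it).
The state is a dict: "time": time; "q": joint angles; "joint_vel": joint speeds; "joint_torque": joint torques, N m; "tool_pos": TCP position; "tcp_rot": TCP orientation; "wrist_force": force on the tool from outside, world axes, zero at the start; "torque": the same for the moment, N m; "width": opening from 0.0 (shut) to 1.0 (fully open); "grip_force": force on a finger pad.
Only numpy, scipy, OpenCV 4.12 (cv2) and the standard library are available. Lean on these libraries where they do the work, as an engineer would, in place of code of your own. Each camera call takes 0.05 s, during which the arm holds its last target. There are 200 camera calls.

## Working session

There is one attempt and no reset: what is moved stays moved. The work goes in short steps, Python scripts to look and compute and a tool call to move; the robot and the scene stay as the last step left them, time stands still between calls to the robot, and variables do not carry over. Pictures are saved under pics/ and viewed, at most 10 in all, crops included, and the job is handed in when it is done.

Besides the shell and the picture viewer there is one more tool, called as a command line: name --argument value ..., lists and objects as JSON in quotes. carry_out: Moves the arm, as the interface text tells. Its arguments: {"type":"object","properties":{"series":{"type":"string"},"jaw":{"type":"number"},"grip_force":{"type":"number"}},"required":["series"]}

```bash
mkdir -p pics; cat > h.py <<'E'
import numpy as np, cv2
from workcell import bot, eyes, spot_in
def cloud(name):
    im,d=eyes.read_camera(name); c=eyes.get_calibration(name); K=np.array(c["K"])
    v,u=np.mgrid[:480,:640]
    P=np.stack([(u-K[0,2])/K[0,0]*d,(v-K[1,2])/K[1,1]*d,d],-1)
    R=np.array(c["rotation"])
    if R.shape!=(3,3): R=cv2.Rodrigues(R)[0]
    W=P@R.T+np.array(c["position"]); W[d==0]=np.nan
    return im,d,W
E
python3 - <<'E'
from h import *
for n in ("top","side"):
    im,d,W=cloud(n); cv2.imwrite(f"pics/{n}0.png",im); np.savez(f"{n}0.npz",im=im,W=W)
    print(n,eyes.get_calibration(n)["position"])
    for t in ("case","latch","latch_eye","pin","pin_stand","pot","hair_clip","dispenser"):
        for r in spot_in(n,t)[:2]:
            u,v=[int(x) for x in r["rect"][:2]]
            print(t,round(r["score"],2),np.round(r["rect"]),np.round(W[min(v,479),min(u,639)],3))
E
```

```text
top [0.50846628 0.00630804 1.11752666]
case 0.6 [318. 297. 124. 122.] [0.49  0.032 0.133]
latch 0.91 [303. 286.  49.  40.] [0.511 0.066 0.09 ]
latch_eye 0.65 [464. 319.  44.  42.] [ 0.442 -0.303  0.083]
latch_eye 0.32 [343. 174.   8.  10.] [ 0.798 -0.028  0.016]
pin 0.53 [212. 292.  13.  13.] [0.498 0.28  0.083]
pin_stand 0.92 [216. 290.  41.  33.] [0.5   0.28  0.054]
pot 0.8 [465. 320.  43.  37.] [ 0.439 -0.303  0.081]
pot 0.59 [343. 176.  10.   8.] [ 0.793 -0.025  0.016]
hair_clip 0.88 [188. 243.  34.  28.] [0.618 0.356 0.035]
dispenser 0.62 [292. 169.  28.  46.] [0.771 0.092 0.153]
side [0.12921761 0.56614358 0.78234147]
case 0.76 [371. 287. 156. 142.] [0.461 0.062 0.08 ]
latch 0.72 [349. 267.  65.  38.] [0.515 0.059 0.093]
latch_eye 0.82 [351. 265.  69.  42.] [0.516 0.051 0.091]
pin 0.57 [269. 362.  19.  28.] [0.491 0.292 0.083]
pin_stand 0.56 [271. 374.  50.  48.] [0.485 0.296 0.056]
pin_stand 0.23 [372. 289. 158. 142.] [0.459 0.061 0.078]
pot 0.93 [484. 209.  50.  47.] [ 0.417 -0.275  0.067]
pot 0.74 [349. 262.  64.  42.] [0.532 0.04  0.078]
hair_clip 0.91 [192. 367.  55.  28.] [0.604 0.364 0.035]
hair_clip 0.73 [276. 209.  11.  17.] [ 0.796 -0.024  0.021]
dispenser 0.72 [348. 266.  66.  41.] [0.526 0.047 0.08 ]
dispenser 0.63 [235. 215.  43.  74.] [0.758 0.117 0.119]
```

```bash
python3 - <<'E'
from h import *
T=np.load("top0.npz");S=np.load("side0.npz")
cv2.imwrite("pics/topc.png",cv2.resize(T["im"][200:380,180:500],(800,450),interpolation=cv2.INTER_CUBIC))
cv2.imwrite("pics/sidec.png",cv2.resize(S["im"][180:420,180:500],(800,600),interpolation=cv2.INTER_CUBIC))
for n,W in (("top",T["W"]),("side",S["W"])):
    P=W.reshape(-1,3)
    def sel(c,r,a,b): return P[(np.hypot(P[:,0]-c[0],P[:,1]-c[1])<r)&(P[:,2]>a)&(P[:,2]<b)]
    p=sel((.49,.03),.18,.07,.14); r=cv2.minAreaRect(p[:,:2].astype(np.float32)); print(n,"case",r,np.median(p[:,2]))
    for nm,a,b in(("bar",.122,.145),("arm",.0865,.098)):
        p=sel(r[0],.12,a,b); 
        print(nm,len(p),p.mean(0),cv2.minAreaRect(p[:,:2].astype(np.float32)))
    for nm,a,b in(("stand",.043,.06),("pintop",.088,.12)):
        p=sel((.495,.285),.06,a,b)
        if len(p): print(nm,len(p),p.mean(0),cv2.minAreaRect(p[:,:2].astype(np.float32)))
E
```

```text
top case ((0.49304357171058655, 0.033636800944805145), (0.22038835287094116, 0.22015930712223053), 65.41505432128906) 0.07962985143854473
bar 148 [0.49296761 0.03326197 0.13524606] ((0.4930818974971771, 0.033470626920461655), (0.04544178023934364, 0.015724141150712967), 53.98405075073242)
arm 441 [0.51798413 0.06777421 0.0904288 ] ((0.5176059603691101, 0.06341488659381866), (0.1145075261592865, 0.04271623492240906), 50.71893310546875)
stand 696 [0.50059387 0.28711213 0.04972622] ((0.5009368062019348, 0.28856250643730164), (0.06698095798492432, 0.06652024388313293), 37.09300231933594)
pintop 47 [0.50043968 0.28761915 0.09529018] ((0.5003840923309326, 0.2877672612667084), (0.013802636414766312, 0.016115635633468628), 0.47411036491394043)
side case ((0.4905718266963959, 0.031126007437705994), (0.22255711257457733, 0.22571004927158356), 65.4952392578125) 0.08008828084328001
bar 284 [0.48822847 0.03526373 0.13231117] ((0.48938313126564026, 0.03241463750600815), (0.04599253833293915, 0.018474269658327103), 55.57075881958008)
arm 639 [0.5123655  0.06998369 0.09079037] ((0.5101968050003052, 0.06362558901309967), (0.11786966025829315, 0.03579374775290489), 51.32673645019531)
stand 1337 [0.49393257 0.29070464 0.05009585] ((0.4982997179031372, 0.2870253324508667), (0.06676862388849258, 0.07050667703151703), 36.67144775390625)
pintop 109 [0.4966903  0.28822141 0.09448576] ((0.49741098284721375, 0.28764861822128296), (0.016561593860387802, 0.018006429076194763), 28.72517967224121)
```

View pics/topc.png

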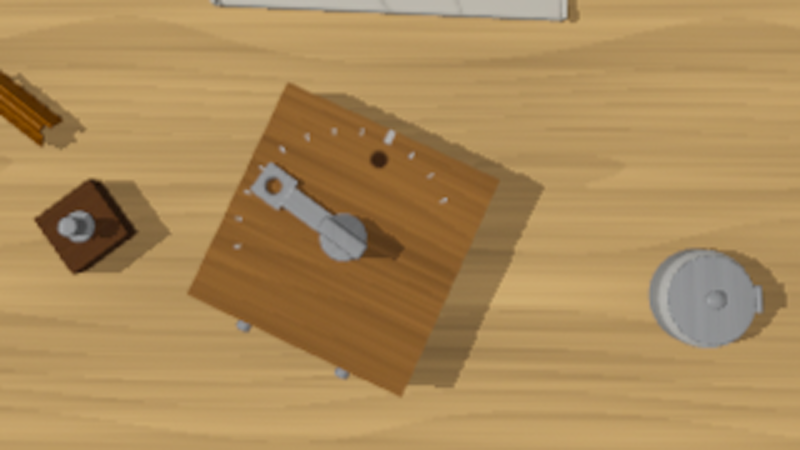

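View pics/sidec.png

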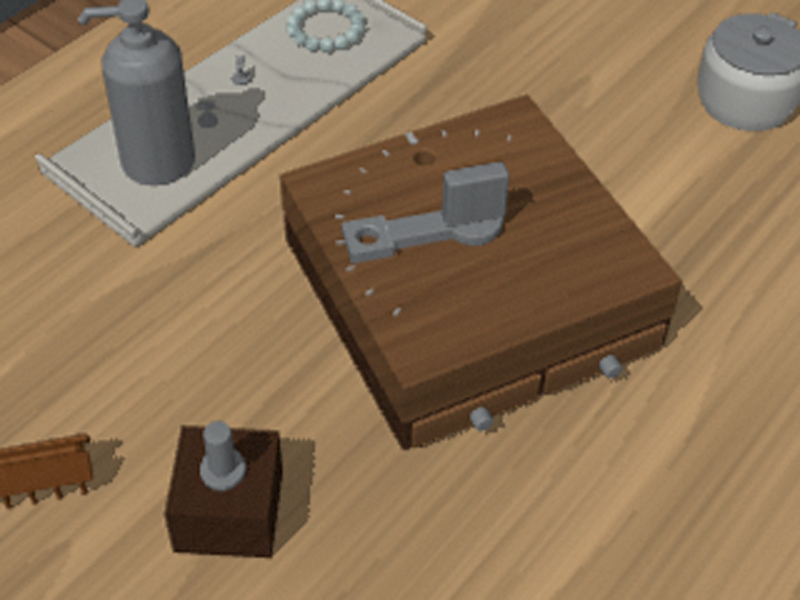

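```bash
cat >> h.py <<'E'
def st():
    s=bot.read_state(); R=cv2.Rodrigues(np.array(s["tcp_rot"],float))[0]
    print("t",round(s["time"],2),"tcp",np.round(s["tool_pos"],4),"ydir",round(np.degrees(np.arctan2(R[1,1],R[0,1])),1),"z",np.round(R[:,2],3),"q",np.round(s["q"],2),"F",np.round(s["wrist_force"],1),"w",s["width"],s["grip_force"])
    return s,R
E
python3 -c "
from h import *
st(); print(eyes.get_calibration('wrist'))"
```

```text
t 0.9 tcp [ 0.2947 -0.6073  0.2453] ydir -64.1 z [ 0. -0. -1.] q [-1.16  0.26  1.6   0.    1.27 -0.04] F [ 0.8 -0.1  0.4] w 1.00100191712666 0.0
{'K': array([[371.64829954,   0.        , 319.16325232],
       [  0.        , 371.64829954, 237.79026932],
       [  0.        ,   0.        ,   1.        ]]), 'T_tool_cam': array([[-6.00024167e-04, -9.57049294e-01, -2.89924626e-01,
         7.30143104e-02],
       [ 9.99999595e-01, -3.79629365e-04, -8.16418776e-04,
        -6.63335817e-04],
       [ 6.71289111e-04, -2.89924999e-01,  9.57049134e-01,
        -1.28603181e-01],
       [ 0.00000000e+00,  0.00000000e+00,  0.00000000e+00,
         1.00000000e+00]])}
```

carry_out --series "0.0164 0.0533 0 2.34;0.0164 0.0533 0 2.34;0.0164 0.0533 0 2.34;0.0164 0.0533 0 2.34;0.0164 0.0533 0 2.34;0.0164 0.0533 0 2.34;0.0164 0.0533 0 2.34;0.0164 0.0533 0 2.34;0.0164 0.0533 0 2.34;0.0164 0.0533 0 2.34;0.0164 0.0533 0 2.34;0.0169 0.0535 0 2.34;0 0 -0.02 0;0 0 -0.02 0;0 0 0 0;0 0 0 0" --jaw 1

```text
time: 2.9
tool_pos: [0.4924, 0.0324, 0.2061]
tcp_rot: [2.799, 1.425, 0.001]
wrist_force: [0.1, 0.6, -0.2]
width: 1.002
grip_force: 0.0
```

```bash
cat >> h.py <<'E'
def wrist(fn=None):
    s,R=st(); im,d=eyes.read_camera("wrist"); c=eyes.get_calibration("wrist"); K=c["K"]
    v,u=np.mgrid[:480,:640]; x=(u-K[0,2])/K[0,0]; y=(v-K[1,2])/K[1,1]; th=np.hypot(x,y)+1e-9
    k=np.tan(np.minimum(th,1.5))/th
    P=np.stack([x*k*d,y*k*d,d],-1); T=c["T_tool_cam"]
    W=(P@T[:3,:3].T+T[:3,3])@R.T+np.array(s["tool_pos"]); W[(d==0)|(th>1.3)]=np.nan
    if fn: cv2.imwrite(f"pics/{fn}.png",im)
    return im,W
def rect(W,c,r,a,b,nm):
    P=W.reshape(-1,3); p=P[(np.hypot(P[:,0]-c[0],P[:,1]-c[1])<r)&(P[:,2]>a)&(P[:,2]<b)]
    if len(p)>5: print(nm,len(p),np.round(p.mean(0),4),cv2.minAreaRect(p[:,:2].astype(np.float32)))
    return p
E
python3 - <<'E'
from h import *
im,W=wrist("w1"); np.savez("w1.npz",im=im,W=W)
rect(W,(.492,.0325),.04,.125,.145,"bar"); rect(W,(.492,.0325),.12,.086,.098,"arm"); rect(W,(.492,.0325),.18,.07,.14,"case")
E
```

```text
t 2.9 tcp [0.4924 0.0324 0.2061] ydir -36.1 z [ 0.001  0.    -1.   ] q [ 0.02 -0.05  2.03  0.    1.17  0.64] F [ 0.1  0.6 -0.2] w 1.0021964041592195 0.0
bar 2169 [0.4923 0.0358 0.1353] ((0.491033136844635, 0.03432602435350418), (0.04589289426803589, 0.01610550284385681), 54.28304672241211)
arm 5285 [0.5177 0.0708 0.091 ] ((0.5136112570762634, 0.06481233239173889), (0.11406932026147842, 0.04283457249403), 53.936519622802734)
case 78748 [0.498  0.0455 0.0824] ((0.4905669689178467, 0.03338286280632019), (0.22125639021396637, 0.22162984311580658), 65.3453140258789)
```

View pics/w1.png

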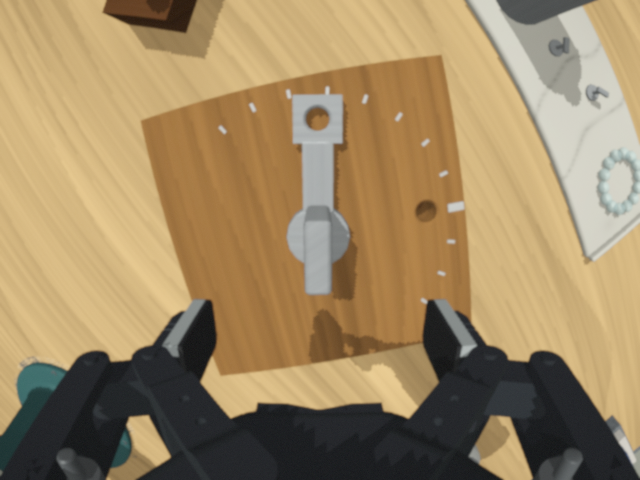

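carry_out --series "-0.001 0.001 -0.024 0;0 0 -0.024 0;0 0 -0.024 0;0 0 -0.015 0;0 0 -0.008 0;0 0 0 0"

```text
time: 3.7
tool_pos: [0.4911, 0.0334, 0.1103]
tcp_rot: [-2.8, -1.425, 0.0]
wrist_force: [-0.4, 0.6, 0.5]
width: 0.998
grip_force: 0.0
```

carry_out --series "0 0 0 0;0 0 0 0;0 0 0 0;0 0 0 0;0 0 0 0;0 0 0 0" --jaw -1 --grip_force 40

```text
time: 4.45
tool_pos: [0.4918, 0.0331, 0.1107]
tcp_rot: [2.798, 1.425, 0.002]
wrist_force: [3.0, -3.6, -0.1]
width: 0.186
grip_force: 44.0
```

carry_out --series "0 0 0 -5;0 0 0 -9;0 0 0 -9.4;0 0 0 -9.4;0 0 0 -9.4;0 0 0 -9.4;0 0 0 -9.4;0 0 0 -9;0 0 0 -5;0 0 0 -3.6;0 0 0 0;0 0 0 0;0 0 0 0"

```text
time: 6.08
tool_pos: [0.4917, 0.0335, 0.1107]
tcp_rot: [-3.069, 0.669, -0.002]
wrist_force: [3.8, -1.2, 2.1]
width: 0.181
grip_force: 44.1
```

carry_out --series "0 0 0 0;0 0 0 0;0 0 0 0;0 0 0 0;0 0 0.03 0;0 0 0.04 0;0 0 0.05 0;0 0 0.03 0;0 0 0 0" --jaw 1

```text
time: 7.2
tool_pos: [0.4929, 0.0336, 0.2636]
tcp_rot: [-3.068, 0.67, -0.01]
wrist_force: [0.2, -0.5, -0.0]
width: 1.0
grip_force: 0.0
```

```bash
python3 - <<'E'
from h import *
im,W=wrist("w2"); np.savez("w2.npz",im=im,W=W)
rect(W,(.492,.0325),.04,.125,.145,"bar"); rect(W,(.492,.0325),.12,.087,.098,"arm"); rect(W,(.492,.0325),.18,.07,.14,"case")
E
```

```text
t 7.2 tcp [0.4929 0.0336 0.2636] ydir -114.6 z [ 0.006  0.    -1.   ] q [ 0.02 -0.1   1.96  0.    1.27  2.02] F [ 0.2 -0.5 -0. ] w 1.000028788185832 0.0
bar 1356 [0.4929 0.0328 0.1355] ((0.4917006492614746, 0.033141542226076126), (0.01586715131998062, 0.04512805864214897), 65.12641143798828)
arm 3526 [0.5315 0.0149 0.0909] ((0.5262014865875244, 0.01770351454615593), (0.04295539855957031, 0.11521079391241074), 65.56220245361328)
case 57022 [0.4989 0.0303 0.0821] ((0.49089908599853516, 0.033852383494377136), (0.22146348655223846, 0.22034728527069092), 65.36455535888672)
```

View pics/w2.png

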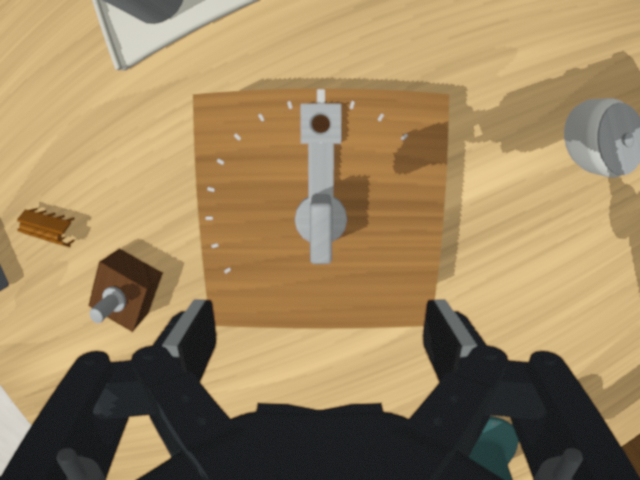

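carry_out --series "0.001 0.02 0 3;0.001 0.042 0 5;0.001 0.05 -0.01 5;0.001 0.05 -0.01 5;0.001 0.05 -0.01 4;0.001 0.03 -0.01 2.6;0 0.012 -0.01 0;0 0 0 0;0 0 0 0"

```text
time: 8.38
tool_pos: [0.4969, 0.2863, 0.2099]
tcp_rot: [3.141, -0.003, -0.001]
wrist_force: [0.6, 0.4, 0.9]
width: 1.001
grip_force: 0.0
```

```bash
python3 - <<'E'
from h import *
im,W=wrist("w3"); np.savez("w3.npz",im=im,W=W)
rect(W,(.499,.2877),.03,.089,.11,"pintop");rect(W,(.499,.2877),.03,.053,.06,"collar"); rect(W,(.499,.2877),.06,.043,.11,"stand"); 
E
```

```text
t 8.38 tcp [0.4969 0.2863 0.2099] ydir -90.1 z [-0.001 -0.001 -1.   ] q [ 0.48  0.1   1.86 -0.    1.18  2.05] F [0.6 0.4 0.9] w 1.000958285095795 0.0
pintop 534 [0.4995 0.2893 0.0955] ((0.4987531304359436, 0.2892787754535675), (0.017194077372550964, 0.017408069223165512), 38.63308334350586)
collar 519 [0.5038 0.2887 0.0559] ((0.5014613270759583, 0.2889867126941681), (0.028457337990403175, 0.023986781015992165), 88.38534545898438)
stand 6616 [0.501  0.2892 0.0549] ((0.49816691875457764, 0.28919053077697754), (0.06727605313062668, 0.06716936081647873), 37.15195846557617)
```

View pics/w3.png

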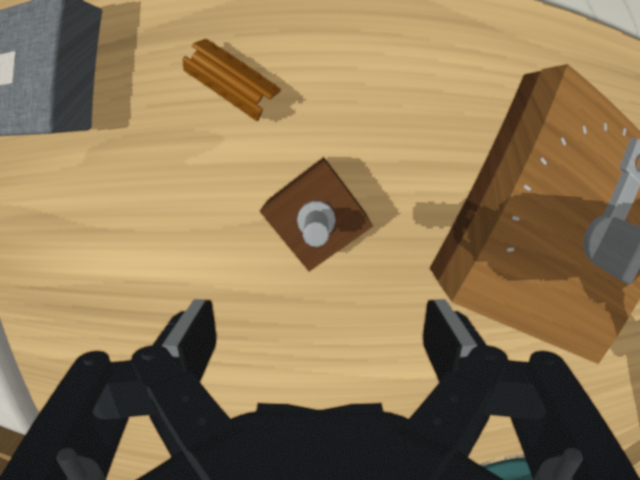

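carry_out --series "0.0016 0.0025 -0.02 0;0 0 -0.03 0;0 0 -0.03 0;0 0 -0.025 0;0 0 -0.014 0;0 0 -0.008 0;0 0 0 0;0 0 0 0"

```text
time: 9.43
tool_pos: [0.4994, 0.2904, 0.0843]
tcp_rot: [-3.141, 0.001, -0.003]
wrist_force: [-0.3, 0.1, 0.2]
width: 0.998
grip_force: 0.0
```

carry_out --series "0 0 0 0;0 0 0 0;0 0 0 0;0 0 0 0;0 0 0 0;0 0 0 0;0 0 0 0" --jaw -1 --grip_force 50

```text
time: 10.3
tool_pos: [0.4987, 0.29, 0.0834]
tcp_rot: [-3.142, 0.001, -0.0]
wrist_force: [-0.1, -0.8, 2.7]
width: 0.189
grip_force: 48.8
```

carry_out --series "0 0 0.01 0;0 0 0.02 0;0 0 0.03 0;0 0 0.03 0;0 0 0.02 0;0 0 0 0;0 0 0 0"

```text
time: 11.18
tool_pos: [0.4979, 0.2897, 0.1924]
tcp_rot: [3.141, -0.001, -0.002]
wrist_force: [-0.6, 0.2, -1.5]
width: 0.19
grip_force: 48.9
```

```bash
python3 - <<'E'
from h import *
im,W=wrist("w4"); np.savez("w4.npz",im=im,W=W)
t=bot.read_state()["tool_pos"]
rect(W,t[:2],.03,t[2]-.15,t[2]+.03,"pin")
rect(W,(.4985,.289),.06,.043,.06,"stand")
i2,d,W2=cloud("side"); rect(W2,t[:2],.03,.1,.165,"pinside")
p=rect(W2,t[:2],.025,.1,.15,"shaft")
if len(p): print(p[:,2].min())
cv2.imwrite("pics/w4j.png",np.hstack([cv2.resize(im[180:480,140:500],(440,367)),cv2.resize(i2[250:450,180:380],(360,367))]))
E
```

```text
t 11.18 tcp [0.4979 0.2897 0.1924] ydir -90.0 z [-0.001 -0.001 -1.   ] q [0.48 0.12 1.88 0.   1.15 2.06] F [-0.6  0.2 -1.5] w 0.189623359970644 48.868698477745056
pin 12514 [0.5025 0.2899 0.1464] ((0.4989214539527893, 0.2893865704536438), (0.05938096344470978, 0.05729299038648605), 89.74430847167969)
stand 6422 [0.5033 0.2892 0.0499] ((0.49847742915153503, 0.2892239987850189), (0.06688319146633148, 0.06682248413562775), 36.987327575683594)
pinside 213 [0.4916 0.2906 0.1512] ((0.4924377501010895, 0.2892625331878662), (0.02922184206545353, 0.020817028358578682), 79.19256591796875)
shaft 81 [0.4935 0.2899 0.132 ] ((0.49382704496383667, 0.2895837426185608), (0.011256403289735317, 0.005614710971713066), 54.819942474365234)
0.1145428812746585
```

View pics/w4j.png

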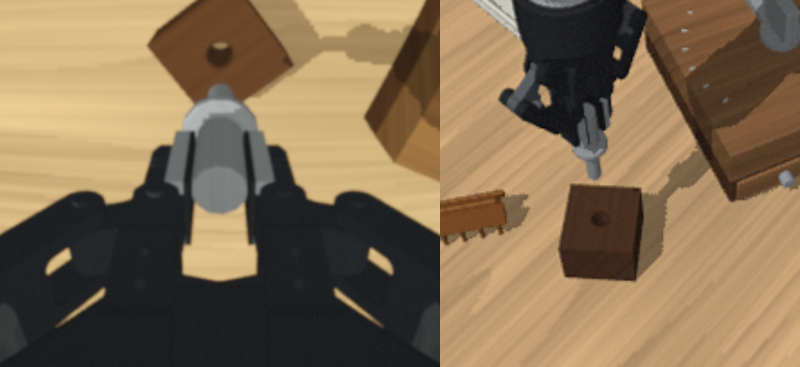

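carry_out --series "0.005 -0.02 0 0;0.008 -0.035 0 0;0.009 -0.04 0 0;0.009 -0.04 0 0;0.009 -0.04 0 0;0.009 -0.04 0 0;0.008 -0.035 0 0;0.0057 -0.025 0 0;0.003 -0.014 0 0;0 0 0 0;0 0 0 0;0 0 0 0"

```text
time: 12.78
tool_pos: [0.5641, 0.002, 0.1932]
tcp_rot: [-3.141, -0.001, 0.0]
wrist_force: [0.5, -0.0, -1.5]
width: 0.194
grip_force: 48.9
```

```bash
python3 - <<'E'
from h import *
im,W=wrist("w5"); np.savez("w5.npz",im=im,W=W)
p=rect(W,(.5642,.0002),.05,.086,.096,"eye+arm")
q=rect(W,(.4915,.0335),.13,.086,.096,"arm")
rect(W,(.4915,.0335),.04,.125,.14,"bar"); rect(W,(.492,.0325),.18,.076,.084,"case")
cv2.imwrite("pics/w5c.png",cv2.resize(im[60:360,160:560],(800,600)))
E
```

```text
t 12.78 tcp [0.5641 0.002  0.1932] ydir -90.0 z [-0.  0. -1.] q [-0.04  0.09  1.9   0.    1.15  1.53] F [ 0.5 -0.  -1.5] w 0.19355856858318843 48.93302500247955
eye+arm 1713 [0.5662 0.0018 0.0907] ((0.5493680238723755, 0.007107574492692947), (0.03264027461409569, 0.06432000547647476), 65.3627700805664)
arm 1877 [0.5604 0.0057 0.0907] ((0.5326199531555176, 0.017516789957880974), (0.04284993186593056, 0.10443493723869324), 68.38158416748047)
case 40570 [0.5398 0.0354 0.0801] ((0.4906237721443176, 0.033686935901641846), (0.22149121761322021, 0.2217589169740677), 65.45630645751953)
```

View pics/w5c.png

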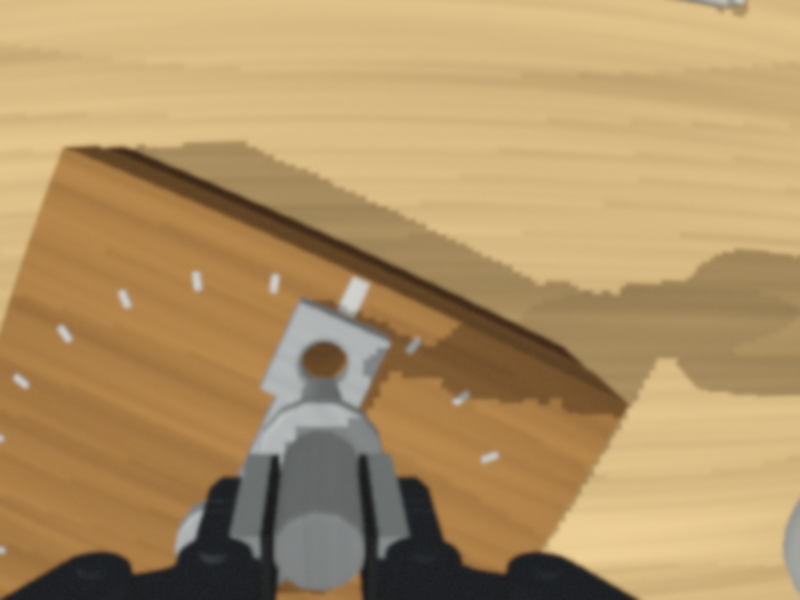

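carry_out --series "0 -0.001 -0.01 0;0 0 -0.01 0;0 0 -0.008 0;0 0 -0.006 0;0 0 -0.006 0;0 0 0 0"

```text
time: 13.58
tool_pos: [0.5639, 0.0, 0.1526]
tcp_rot: [-3.142, 0.001, 0.002]
wrist_force: [-0.5, -0.1, -0.8]
width: 0.191
grip_force: 48.9
```

carry_out --series "0 0 -0.006 0;0 0 -0.006 0;0 0 -0.006 0;0 0 -0.006 0;0 0 0 0"

```text
time: 14.2
tool_pos: [0.5637, 0.0001, 0.1284]
tcp_rot: [-3.142, 0.001, 0.002]
wrist_force: [-0.0, -0.0, -0.7]
width: 0.191
grip_force: 48.9
```

carry_out --series "0 0 -0.002 0;0 0 -0.0015 0;0 0 0 0;0 0 0 0"

```text
time: 14.7
tool_pos: [0.5644, 0.0001, 0.1259]
tcp_rot: [-3.142, 0.001, -0.0]
wrist_force: [0.3, 0.1, -2.1]
width: 0.193
grip_force: 48.9
```

carry_out --series "0 0 0 0;0 0 0 0;0 0 0 0;0 0 0 0;0 0 0 0;0 0 0.03 0;0 0 0.04 0;0 0 0.04 0;0 0 0.03 0;0 0 0 0;0 0 0 0" --jaw 1

```text
time: 16.08
tool_pos: [0.5637, 0.0, 0.2648]
tcp_rot: [-3.142, 0.001, 0.002]
wrist_force: [-0.7, 0.9, -0.5]
width: 0.998
grip_force: 0.0
```

```bash
python3 - <<'E'
from h import *
im,W=wrist("w6")
rect(W,(.564,.0003),.03,.128,.15,"pintop"); rect(W,(.564,.0003),.03,.093,.1,"collar"); rect(W,(.4915,.0335),.13,.086,.0935,"arm"); rect(W,(.4915,.0335),.04,.125,.14,"bar")
cv2.imwrite("pics/w6c.png",cv2.resize(im[60:360,120:520],(800,600)))
E
```

```text
t 16.07 tcp [0.5637 0.     0.2648] ydir -90.0 z [-0.001  0.    -1.   ] q [-0.04  0.04  1.82  0.    1.28  1.53] F [-0.7  0.9 -0.5] w 0.9977937062498088 0.0
pintop 504 [0.5655 0.     0.1362] ((0.5646753311157227, -3.1081028282642365e-05), (0.017422033473849297, 0.017162218689918518), 51.14530944824219)
collar 477 [0.5696 0.0006 0.0968] ((0.5665254592895508, 0.0009889081120491028), (0.025425445288419724, 0.029556795954704285), 10.373676300048828)
arm 2138 [0.5246 0.0207 0.0909] ((0.5263110399246216, 0.01788894459605217), (0.04365573078393936, 0.11519331485033035), 65.5745849609375)
bar 1115 [0.4947 0.0328 0.1349] ((0.491740345954895, 0.03354315459728241), (0.016529671847820282, 0.04625992104411125), 65.75769805908203)
```

View pics/w6c.png

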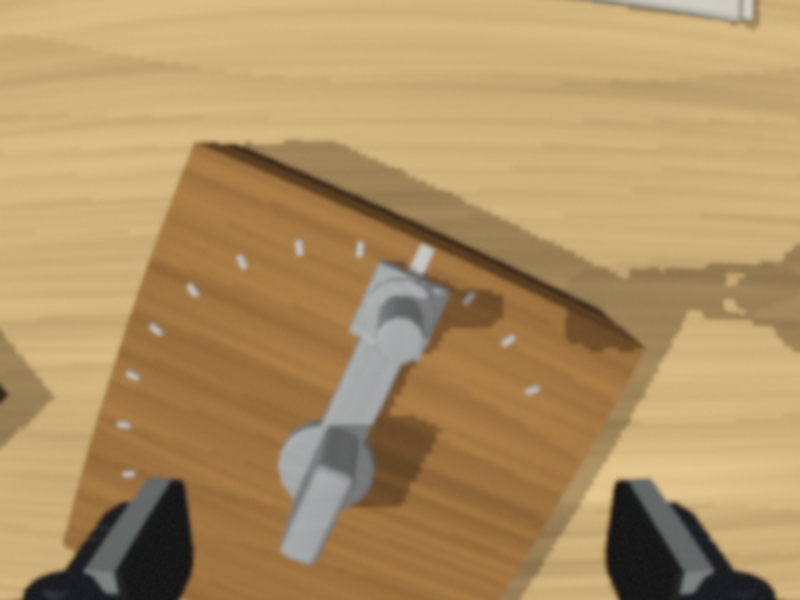

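Pin top is at z = 0.136 and the collar at 0.097, on the arm: the pin is fully home. The arm (crop pixels 320,460 to 405,300) points at the long mark (422,258).

```bash
python3 -c "
from workcell import bot
print(bot.finish_job())"
```

```text
the job is handed in; nothing more can be done
None
```

The case is locked and the job handed in: the latch points at the long mark and the pin is fully home (by the last wrist-camera check), with the arm clear; no verdict was returned.

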